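Stack the door hardware kit and lock it with its stake

ROBOT

A 6-joint arm with a two-finger parallel gripper is mounted at the origin on the work surface. World frame = base frame: x ahead of the robot, y to its left, z up, the work surface at z = 0. Lengths are in m, angles in rad, forces in N, time in s.
With the tool pointing down it reaches from about 0.3 to 0.875 m from the base axis. Payload 6.4 kg.
Tool frame: the origin (TCP) lies at the centre of the arm's flange, where the gripper is bolted on; the fingertips stand 173 mm ahead of it and the grasp point (between the pads) lies 155 mm ahead of it; z points along the fingers, x is the direction in which the jaws open and shut, and the axes are right-handed (so a half turn about z gives the same grasp; the last joint's range is limited). The gripper opens to 85 mm and grips with 20 to 120 N. Pads are 22 mm wide; open, the fingers measure 114 mm over their backs; the gripper's body (76 mm by 85 mm) begins 54 mm behind the grasp point. The pads swing forward as they close: fully open they stand 13 mm farther back than shut.
Start: joints at [-1.499, 0.181, 1.607, -0, 1.354, -0.206], TCP at [0.158, -0.553, 0.405] pointing down, gripper open.
Joint ranges: [-2.99, 2.99], [-0.89, 2.07], [0.3, 2.58], [-1.14, 4.28], [0, 2.63], [-3.12, 3.12]. Speed limits (rad/s): [2.57, 2.57, 3.01, 3.14, 3.14, 3.14].

INTERFACE

Orientations are given as a unit quaternion [w, x, y, z].
In Python, from bench import ctrl gives the robot as it stands. The module is installed in compiled form; this text tells all that it offers.
- The arm moves only by the tool move_arm, never from a script. Its argument "moves" is a list of rows, each an object of numbers: "gripper": the opening in per cent of the stroke, from 0 (shut) to 100 (fully open); "x", "y", "z": the shift along the tool's x, y, z in cm; "roll": the turn about the tool's z in degrees. In form: [{"gripper": .., "x": .., "y": .., "z": .., "roll": ..}, ...]. A call has 1 to 5 rows; each row shifts and turns the commanded pose from where the row before left it, along the tool's axes as they then stand; what a row does not reach is not made up. A row lasts 1/8 s, in which the tool goes at most 62.5 mm and 10.7 degrees, less where a joint would pass 70% of its speed; a pose out of reach is approached as far as the arm can. A call is refused whole if a number of a shift passes 6.25 or a number of a turn 10.7, either way. A call with a gripper value outside its range is refused whole. The fingers move at their own pace and stop on an object; the grip force is fixed at half the most. Time passes only in rows, so rows that do not move let the fingers close. It gives the time, the measured TCP pose, the force and the opening at its end, in the units of the state.
- ctrl.get_obs(): the state, without advancing time (a new reading comes with each control period).
- ctrl.camera(name): name is "scene" or "top" or "wrist"; returns a dict with "img" (420x560x3 uint8, red, green, blue), "fx", "fy", "cx", "cy" (pixels), "world_from_camera" (4x4, takes a point from camera to world coordinates); the wrist camera has in their place "tool_from_camera" (4x4, takes a point from camera to tool coordinates, whose origin is the TCP and whose axes are the tool frame's). Camera axes: x right, y up, looking along -z (the intrinsics and any distortion apply to the point x, -y, -z); pixel columns grow to the right and rows downward; lengths in m; the calibration is good to about 2 mm. A picture is of the moment at which its call begins: read the wrist's pose just before it. There is no depth.
- ctrl.hand_in(): hands the job in, once; it reports no verdict.
The state is a dict: "time_s": time; "q": joint angles; "dq": joint speeds; "joint_efforts": joint torques, N m; "eef_pos": TCP position; "eef_rot": TCP orientation; "wrist_force": force on the tool from outside, world axes, zero at the start; "torque": the same for the moment, N m; "opening": opening from 0.0 (shut) to 1.0 (fully open).
Only numpy, scipy, OpenCV 4.12 (cv2) and the standard library are available. Lean on these libraries where they do the work, as an engineer would, in place of code of your own. Each camera call takes 0.05 s, during which the arm holds its last target. There are 200 camera calls.

TASK

Make up the door's hardware kit on the plywood board: stack the three loose cartons squarely, one at a time, on the carton that already lies there, the longest first and the shortest on top, each centred on the one below and in line with it. Finally push the upright aluminium tube (the stake) fully home over the board's steel spigot, so that it stands flat on the board beside the column. Set everything down gently without dropping it, keep the bottom carton where it is, and leave the tin, the glue bottle and the ear defenders alone.

Things in the scene. Friction and masses are not known exactly. Their poses are not given: they have to be found in the camera images.
- board: Fixed plywood kit board lying on the bench, 130 mm (x) x 290 mm (y) x 18 mm thick, its top 18 mm above the bench. Origin: centre of its underside; z up. It carries the bottom carton towards its -y end and the spigot towards its +y end. Heavier equipment (vice, crate, clamps, sander and the like, under 160 mm tall) stands fixed along the sides and the far edge of the bench, outside the work area.
- spigot (a point): Foot of the steel spigot, on its axis, at the level of the board's top: 90 mm from the board's centre along the board's +y. The spigot is a fixed upright round stub of 29 mm diameter that rises 40 mm above the board, its top 7 mm tapered to 20 mm diameter. Axes as the board's.
- base_carton: The bottom, closed, rigid cardboard carton of door hardware, 180 x 80 x 50 mm (length x width x height), brown with a band of parcel tape along it; it already lies on the board, about 45 mm from the board's centre towards -y, its length within 0.1 rad of the board's y; about 0.9 kg, loose, not to be moved. Origin: centre of its underside; x along its length, y across its width, z up.
- carton_long: The longest loose, closed, rigid cardboard carton of door hardware, 160 x 66 x 48 mm (length x width x height), brown with a band of parcel tape along it; 0.35 to 0.65 kg, lying on the bench; goes on the bottom carton. Origin: centre of its underside; x along its length, y across its width, z up.
- carton_mid: The middle loose, closed, rigid cardboard carton of door hardware, 130 x 62 x 44 mm (length x width x height), brown with a band of parcel tape along it; 0.3 to 0.55 kg, lying on the bench; goes on the longest. Origin: centre of its underside; x along its length, y across its width, z up.
- carton_short: The shortest loose, closed, rigid cardboard carton of door hardware, 100 x 58 x 40 mm (length x width x height), brown with a band of parcel tape along it; 0.24 to 0.45 kg, lying on the bench; goes on the middle one. Origin: centre of its underside; x along its length, y across its width, z up.
- stake: Stake: aluminium tube standing upright on the bench, 40 mm outside diameter, 34 mm inside, 180 mm tall, closed by a 12 mm black plastic cap (within the 180 mm) and open below; about 0.25 kg. Origin: centre of its open lower end, z up along its axis. It fits over the spigot with 2.5 mm clearance all round.
- screw_tin: Bystander: small steel tin, 64 mm diameter, 60 mm tall, between the robot and the board. Origin: centre of its underside.
- glue: Bystander: white glue bottle, 60 mm diameter, 170 mm tall, beyond the board. Origin: centre of its underside.
- ear_defenders: Bystander: black and red ear defenders lying beyond the board, about 160 x 200 x 49 mm. Origin: between the two cups, at bench level.
Not all that is in view belongs to the job. Leave any blue or red look-alike of the stake alone.

How it is judged:
On the way, in this order (a step that is already met when the one before it is completed fails the run):
1. the longest loose carton lies squarely on the bottom carton, let go (z of carton_long in the frame of base_carton between 0.046 and 0.054 m and horizontal distance between carton_long and base_carton below 0.01 m and angle between the x axis of carton_long and the x axis of base_carton, either way round below 0.1 rad and angle between carton_long's own z axis and vertical below 0.05 rad and linear speed of carton_long below 0.02 m/s and contact force between the fingers and carton_long below 0.1 N), for 0.2 s.
2. the middle carton lies squarely on the longest, let go (all of step 1 and z of carton_mid in the frame of carton_long between 0.044 and 0.052 m and horizontal distance between carton_mid and carton_long below 0.01 m and angle between the x axis of carton_mid and the x axis of carton_long, either way round below 0.1 rad and angle between carton_mid's own z axis and vertical below 0.05 rad and linear speed of carton_mid below 0.02 m/s and contact force between the fingers and carton_mid below 0.1 N), for 0.2 s.
3. the shortest carton lies squarely on the middle one, let go (all of step 2 and z of carton_short in the frame of carton_mid between 0.04 and 0.048 m and horizontal distance between carton_short and carton_mid below 0.01 m and angle between the x axis of carton_short and the x axis of carton_mid, either way round below 0.1 rad and angle between carton_short's own z axis and vertical below 0.05 rad and linear speed of carton_short below 0.02 m/s and contact force between the fingers and carton_short below 0.1 N), for 0.2 s.
4. the stake is fully home on the spigot, let go (all of step 3 and z of stake in the frame of spigot between -0.004 and 0.004 m and horizontal distance between stake and spigot below 0.005 m and angle between stake's own z axis and vertical below 0.05 rad and linear speed of stake below 0.02 m/s and contact force between the fingers and stake below 0.1 N), for 0.2 s.
At the end, for the whole second after the job is handed in: The longest, middle and shortest cartons lie in that order on the bottom one, each centred within 10 mm and in line within 0.1 rad with the one below, flat and at rest; the stake stands upright on the spigot, within 4 mm of the board; the bottom carton within 25 mm of its start; all let go (all of step 4 and distance of base_carton from where it was at the start of the episode below 0.025 m); the robot touches nothing.
It fails at once if the bottom carton is moved by more than 25 mm (distance of base_carton from where it was at the start of the episode above 0.025 m).
It fails at once if a carton or the stake is dropped or thrown (moves faster than 0.5 m/s while not held by the fingers: a free fall of about 13 mm) ((linear speed of carton_long above 0.5 m/s and contact force between the fingers and carton_long below 0.05 N) or (linear speed of carton_mid above 0.5 m/s and contact force between the fingers and carton_mid below 0.05 N) or (linear speed of carton_short above 0.5 m/s and contact force between the fingers and carton_short below 0.05 N) or (linear speed of stake above 0.5 m/s and contact force between the fingers and stake below 0.05 N)).
It fails at once if a bystander is moved by more than 40 mm (distance of any of screw_tin, glue, ear_defenders from where it was at the start of the episode above 0.04 m).
It also fails if it takes over 72 s, if anything falls off the work surface, if the arm or the gripper's body presses on something with over 40 N, if the wrist force passes 120 N, or if a joint passes its speed limit or range.

## Working session

There is one attempt and no reset: what is moved stays moved. The work goes in short steps, Python scripts to look and compute and a tool call to move; the robot and the scene stay as the last step left them, time stands still between calls to the robot, and variables do not carry over. Pictures are saved under pics/ and viewed, about 8 in all and at most 12, crops included, and the job is handed in when it is done.

Besides the shell and the picture viewer there is one more tool, called after "Emit:" as a command line: name --argument value ..., lists and objects as JSON in quotes. move_arm: Moves the arm, as the interface text tells. Its arguments: {"type":"object","properties":{"moves":{"type":"array","items":{"type":"object","properties":{"gripper":{"type":"number"},"x":{"type":"number"},"y":{"type":"number"},"z":{"type":"number"},"roll":{"type":"number"}}}}},"required":["moves"]}

```bash
mkdir -p pics
cat > h.py <<'E'
import numpy as np, cv2
from bench import ctrl
from scipy.spatial.transform import Rotation as R
def T():
    o=ctrl.get_obs(); q=o["eef_rot"]; M=np.eye(4); M[:3,:3]=R.from_quat([q[1],q[2],q[3],q[0]]).as_matrix(); M[:3,3]=o["eef_pos"]; return M
def shot(name,fn=None):
    M=T(); c=ctrl.camera(name)
    c["W"]=c["world_from_camera"] if "world_from_camera" in c else M@c["tool_from_camera"]
    c["W"]=np.array(c["W"])
    if fn:
        cv2.imwrite(f"pics/{fn}.png",c["img"][:,:,::-1])
        np.savez(f"pics/{fn}.npz",W=c["W"],k=[c["fx"],c["fy"],c["cx"],c["cy"]],img=c["img"])
        print({k:v for k,v in c.items() if k not in("img","W","fx","fy","cx","cy")}, c["fx"],c["fy"],c["cx"],c["cy"])
    return c
def load(fn): return np.load(f"pics/{fn}.npz")
def px2w(fn,uv,z):
    d=load(fn);fx,fy,cx,cy=d["k"];W=d["W"];uv=np.atleast_2d(uv).astype(float)
    r=np.c_[(uv[:,0]-cx)/fx,-(uv[:,1]-cy)/fy,-np.ones(len(uv))]@W[:3,:3].T
    o=W[:3,3]; s=(z-o[2])/r[:,2]; return o+r*s[:,None]
def w2px(fn,P):
    d=load(fn);fx,fy,cx,cy=d["k"];W=d["W"];p=(np.atleast_2d(P)-W[:3,3])@W[:3,:3]
    return np.c_[cx+fx*p[:,0]/-p[:,2],cy-fy*p[:,1]/-p[:,2]]
def crop(fn,u0,v0,u1,v1,s,out):
    cv2.imwrite(f"pics/{out}.png",cv2.resize(cv2.imread(f"pics/{fn}.png")[v0:v1,u0:u1],None,fx=s,fy=s,interpolation=cv2.INTER_CUBIC))
E
python3 - <<'E'
from h import *
for n in("top","scene","wrist"): shot(n,n+"0")
o=ctrl.get_obs();print(o["eef_rot"],o["opening"],o["time_s"]);print(T())
a=cv2.imread("pics/top0.png")
cv2.imwrite("pics/top0b.png",cv2.resize(a,(800,600),interpolation=cv2.INTER_CUBIC))
E
```

```text
{'world_from_camera': array([[ 0.02056235,  0.98899655, -0.14650258,  0.37048721],
       [-0.99977482,  0.02110857,  0.00217462, -0.04873014],
       [ 0.00524315,  0.14642487,  0.9892079 ,  1.49577804],
       [ 0.        ,  0.        ,  0.        ,  1.        ]])} 520.2315190155068 520.2315190155068 284.1972268598255 211.75357338467754
{'world_from_camera': array([[-0.55606759, -0.71167311,  0.42931367,  1.01285454],
       [ 0.83112382, -0.47321552,  0.29206211,  0.28193727],
       [-0.00469486,  0.51921909,  0.85462828,  0.9529885 ],
       [ 0.        ,  0.        ,  0.        ,  1.        ]])} 435.9520877175058 435.9520877175058 276.4839502637109 215.61657331884902
{'tool_from_camera': array([[ 9.99999199e-01,  1.02086999e-03, -7.48432239e-04,
         8.01470139e-05],
       [ 7.51030511e-04, -9.54441286e-01, -2.98397835e-01,
        -7.54122032e-02],
       [-1.01896002e-03,  2.98397034e-01, -9.54441288e-01,
         3.16592362e-02],
       [ 0.00000000e+00,  0.00000000e+00,  0.00000000e+00,
         1.00000000e+00]])} 344.61303473959526 344.61303473959526 281.3592983318725 213.29761908684148
[-5.22977462e-04  7.98208495e-01 -6.02380870e-01 -4.60372201e-04] 0.9980056919021331 0.15
[[ 2.74274151e-01 -9.61651537e-01 -1.04882767e-04  1.57691228e-01]
 [-9.61650574e-01 -2.74274027e-01  1.38952892e-03 -5.52755050e-01]
 [-1.36500924e-03 -2.80251292e-04 -9.99999029e-01  4.03982970e-01]
 [ 0.00000000e+00  0.00000000e+00  0.00000000e+00  1.00000000e+00]]
```

View pics/top0b.png

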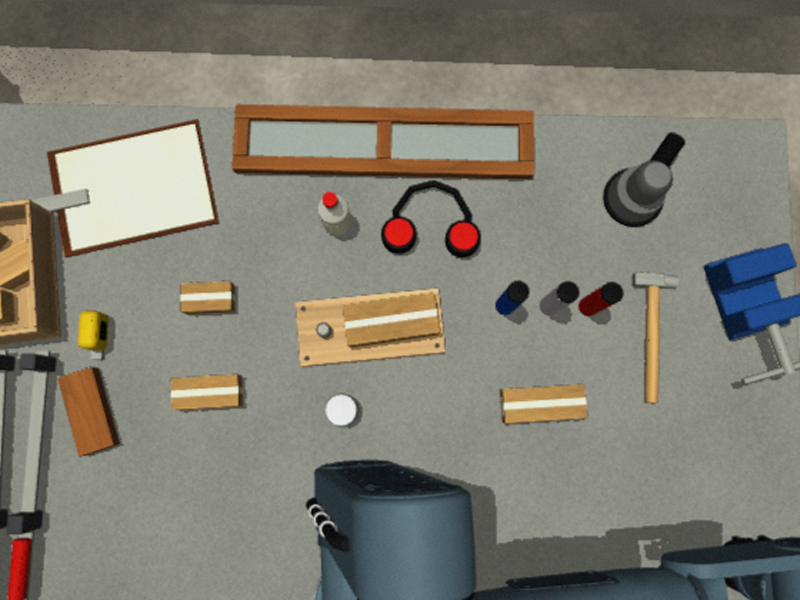

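View pics/scene0.png

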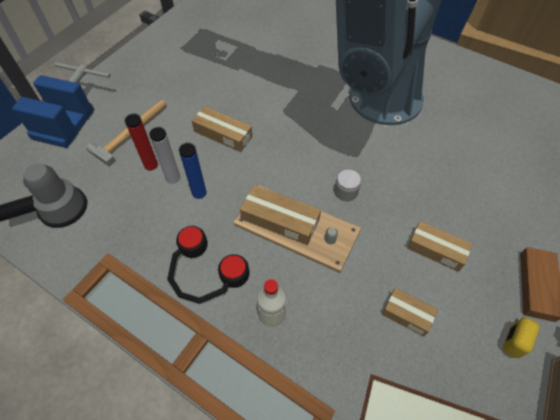

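Top view (in the 800x600 enlargement): long carton at (544,404), middle at (205,392), short at (207,297). The grey stake's cap is at (567,292), between the blue and red ones. The spigot is at (323,330), and the bottom carton at (392,320) on the board. The scene view agrees. Next, an enlarged montage for corners.

Run:
```python
from h import *
a=cv2.imread("pics/top0.png")
def c(u,v,w,h,s): return cv2.resize(a[v:v+h,u:u+w],None,fx=s,fy=s,interpolation=cv2.INTER_CUBIC)
# each panel 400x300 at 4x = 100x75 px src ; board panel 
P=[(200,195,120,70),(342,190,120,70),(110,255,120,70),(110,175,120,70)]
t=[c(*p,3.3) for p in P]
m=np.vstack([np.hstack(t[:2]),np.hstack(t[2:])]); print(m.shape)
cv2.imwrite("pics/m0.png",m)
```

```text
(462, 792, 3)
```

View pics/m0.png

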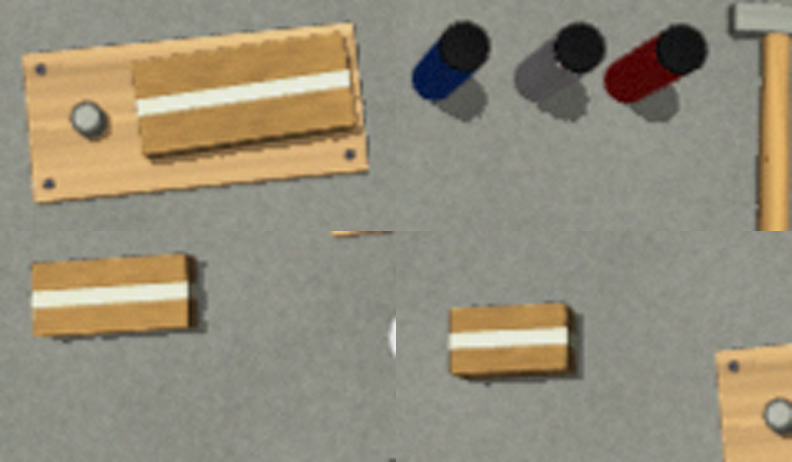

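```bash
cat >> h.py <<'E'
def tape(fn,box,z,L=None):
    """tape band centre (world) and yaw from white pixels inside box"""
    u0,v0,u1,v1=box; im=load(fn)["img"][v0:v1,u0:u1].astype(int)
    m=((im.min(2)>185)).astype(np.uint8)
    n,lab,st,ce=cv2.connectedComponentsWithStats(m); 
    i=1+np.argmax(st[1:,4]); ys,xs=np.nonzero(lab==i)
    P=px2w(fn,np.c_[xs+u0,ys+v0],z)[:,:2]
    r=cv2.minAreaRect(P.astype(np.float32)*1000)
    b=cv2.boxPoints(r); e=[b[1]-b[0],b[2]-b[1]]; d=max(e,key=np.linalg.norm); yaw=np.degrees(np.arctan2(d[1],d[0]))%180
    print(fn,box,"c",np.round(r[0],1),"size",np.round(r[1],1),"yaw",round(yaw,2)); return np.array(r[0])/1000,yaw
E
python3 - <<'E'
from h import *
tape("top0",(345,265,415,300),.048)
tape("top0",(115,255,175,292),.044)
tape("top0",(120,192,170,222),.040)
tape("top0",(238,200,312,250),.068)
b=px2w("top0",[(200+u/3.3,195+v/3.3) for u,v in[(24,57),(352,23),(368,170),(37,203)]],.018);print(b.round(3),b.mean(0).round(4))
print("stake",px2w("top0",[(397.8,204.2)],.18),"spigot",px2w("top0",[(227.1,230.4)],.058))
d=b[0]-b[1]+b[3]-b[2];d/=np.linalg.norm(d);print("yaw",np.degrees(np.arctan2(d[1],d[0])),"spig from board",b.mean(0)+.09*d)
print(px2w("top0",[(239,285)],.06),"tin",px2w("top0",[(233,148)],.17),"glue; blue",px2w("top0",[(363,203.5),(430,204.5)],.18))
E
```

```text
top0 (345, 265, 415, 300) c [ 394.8 -323.2] size [ 11.8 155.9] yaw 94.83
top0 (115, 255, 175, 292) c [403.3 336.6] size [ 11.7 124.5] yaw 94.75
top0 (120, 192, 170, 222) c [591.2 346.2] size [11.5 93.4] yaw 91.23
top0 (238, 200, 312, 250) c [551.1 -22.7] size [ 11.4 176.7] yaw 99.41
[[ 0.583  0.169  0.018]
 [ 0.619 -0.116  0.018]
 [ 0.491 -0.132  0.018]
 [ 0.457  0.152  0.018]] [0.5375 0.0182 0.018 ]
stake [[ 0.59115789 -0.34258193  0.18      ]] spigot [[0.52769511 0.10558778 0.058     ]]
yaw 97.05853412824244 spig from board [0.52648365 0.10755731 0.018     ]
[[0.37826037 0.06739769 0.06      ]] tin [[0.7329473  0.08606388 0.17      ]] glue; blue [[ 0.5910638  -0.25326008  0.18      ]
 [ 0.59214925 -0.42527368  0.18      ]]
```

Emit:
move_arm --moves '[{"roll": -10.7},{"roll": -10.7},{"roll": -10.7},{"roll": -10.7},{"roll": -10.7}]'

```text
validation failed for argument at $.mo...
```

Emit:
move_arm --moves '[{"roll": -10.7},{"roll": -10.7},{"roll": -4.0},{"x": 4.25,"y": -3.5},{"x": 4.25,"y": -3.5}]'

```text
validation failed for argument at $.mo...
```

Emit:
move_arm --moves '[{"x": 4.25,"y": -3.5,"z": 2},{"x": 4.25,"y": -3.5,"z": 2},{"x": 4.25,"y": -3.5,"z": 2},{"x": 4.25,"y": -3.5,"z": 2},{"z": 2}]'

```text
validation failed for argument at $.mo...
```

Run:
```python
from h import *
print(T().round(4)); shot("wrist","w1"); print(ctrl.get_obs()["dq"])
tape("w1",(0,0,560,420),.048)
```

```text
[[ 2.743e-01 -9.617e-01 -1.000e-04  1.577e-01]
 [-9.617e-01 -2.743e-01  1.400e-03 -5.528e-01]
 [-1.400e-03 -3.000e-04 -1.000e+00  4.040e-01]
 [ 0.000e+00  0.000e+00  0.000e+00  1.000e+00]]
{'tool_from_camera': array([[ 9.99999199e-01,  1.02065933e-03, -7.48460889e-04,
         7.99541924e-05],
       [ 7.50820722e-04, -9.54441236e-01, -2.98397996e-01,
        -7.54122437e-02],
       [-1.01892463e-03,  2.98397195e-01, -9.54441237e-01,
         3.16592793e-02],
       [ 0.00000000e+00,  0.00000000e+00,  0.00000000e+00,
         1.00000000e+00]])} 344.61303473959526 344.61303473959526 281.3592983318725 213.29761908684148
[-0.00039421 -0.0039488  -0.00398266 -0.00044249  0.00015002 -0.00102379]Traceback (most recent call last):
  File "<stdin>", line 3, in <module>
  File "h.py", line 30, in tape
    i=1+np.argmax(st[1:,4]); ys,xs=np.nonzero(lab==i)
        ~~~~~~~~~^^^^^^^^^^
    return _wrapfunc(a, 'argmax', axis=axis, out=out, **kwds)
    return bound(*args, **kwds)
ValueError: attempt to get argmax of an empty sequence
```

View pics/w1.png

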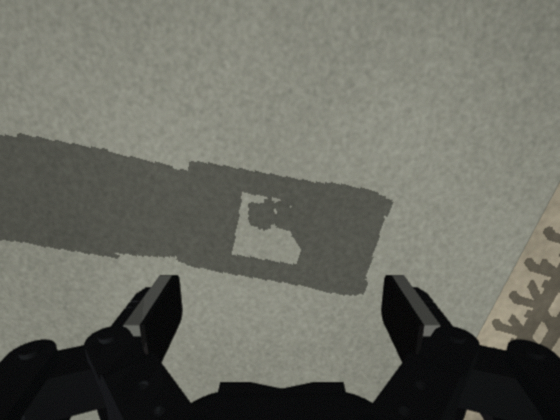

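The wrist view shows only bare bench and the arm's shadow, with the open fingers at (165,300) and (400,300), because the moves were refused. I'll send every field in each row.

Emit:
move_arm --moves '[{"gripper": 100,"x": 0,"y": 0,"z": 0,"roll": -10.7},{"gripper": 100,"x": 0,"y": 0,"z": 0,"roll": -10.7},{"gripper": 100,"x": 0,"y": 0,"z": 0,"roll": -10.7},{"gripper": 100,"x": 0,"y": 0,"z": 0,"roll": -10.7},{"gripper": 100,"x": 0,"y": 0,"z": 0,"roll": -10.7}]'

```text
time_s: 0.82
eef_pos: [0.1577, -0.5529, 0.4044]
eef_rot: [-0.0, 0.984, -0.176, -0.0]
wrist_force: [0.1, -0.5, -0.4]
opening: 0.999
```

Emit:
move_arm --moves '[{"gripper": 100,"x": 0,"y": 0,"z": 0,"roll": -10.7},{"gripper": 100,"x": 0,"y": 0,"z": 0,"roll": -10.7},{"gripper": 100,"x": 0,"y": 0,"z": 0,"roll": -4},{"gripper": 100,"x": 4.25,"y": -3.5,"z": 0,"roll": 0},{"gripper": 100,"x": 4.25,"y": -3.5,"z": 0,"roll": 0}]'

```text
time_s: 1.45
eef_pos: [0.2369, -0.4753, 0.4043]
eef_rot: [-0.0, 0.999, 0.041, 0.0]
wrist_force: [0.7, -0.1, 0.6]
opening: 0.994
```

Emit:
move_arm --moves '[{"gripper": 100,"x": 4.25,"y": -3.5,"z": 2,"roll": 0},{"gripper": 100,"x": 4.25,"y": -3.5,"z": 2,"roll": 0},{"gripper": 100,"x": 4.25,"y": -3.5,"z": 2,"roll": 0},{"gripper": 100,"x": 4.25,"y": -3.5,"z": 2,"roll": 0},{"gripper": 100,"x": 0,"y": 0,"z": 2,"roll": 0}]'

```text
time_s: 2.08
eef_pos: [0.3963, -0.3193, 0.304]
eef_rot: [-0.0, 0.999, 0.045, 0.0]
wrist_force: [0.0, -1.6, 0.3]
opening: 0.998
```

```bash
sed -i 's/^        print({k:v.*$//' h.py
python3 - <<'E'
from h import *
shot("wrist");M=T();print(M.round(4)); shot("wrist","w2"); print(np.round(ctrl.get_obs()["dq"],3))
tape("w2",(0,0,560,420),.048)
E
```

```text
[[ 0.9961  0.0877 -0.0027  0.3947]
 [ 0.0878 -0.9961  0.0036 -0.3197]
 [-0.0023 -0.0039 -1.      0.3013]
 [ 0.      0.      0.      1.    ]]
[-0.033 -0.027 -0.034 -0.001  0.035 -0.003]
w2 (0, 0, 560, 420) c [ 387.2 -284.9] size [12.7 76.6] yaw 94.72
```

View pics/w2.png

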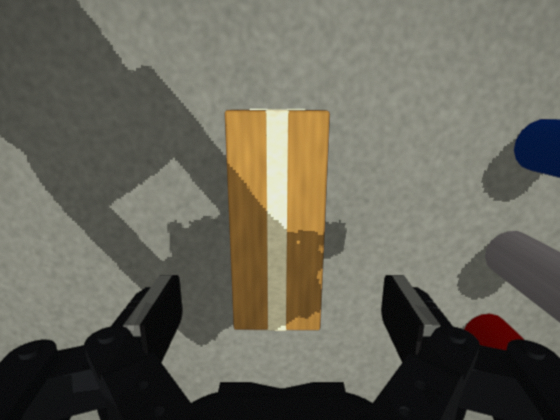

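Close view of the long carton: its top face corners are at (225,111), (329,111), (321,330) and (234,330), and it lies between the fingers.

```bash
cat >> h.py <<'E'
def corners(fn,uv,z):
    P=px2w(fn,uv,z)[:,:2]*1000; c=P.mean(0); d=P[0]+P[1]-P[2]-P[3]
    print("c",c.round(1),"yaw",round(np.degrees(np.arctan2(d[1],d[0]))%180,2),"L",np.linalg.norm(d)/2,"W",np.linalg.norm(P[1]-P[0]),np.linalg.norm(P[3]-P[2])); return c/1000
def goto(x,y,z,yaw):
    M=T(); d=M[:3,:3].T@(np.array([x,y,z])-M[:3,3])*100
    y0=np.degrees(np.arctan2(M[1,0],M[0,0])); r=-((yaw-y0+90)%180-90)
    print("pos",M[:3,3].round(4),"yaw",y0.round(2),"-> shift cm",d.round(2),"roll",round(r,2))
E
python3 - <<'E'
from h import *
c=corners("w2",[(225,111),(329,111),(321,330),(234,330)],.048)
goto(*c,.185,4.75)
goto(.3948,-.3232,.185,4.8)
E
```

```text
c [ 391.  -325.5] yaw 94.91 L 157.99144734712428 W 64.20663745892604 65.47021816181228
pos [ 0.3942 -0.3206  0.3024] yaw 4.95 -> shift cm [-0.33  0.51 11.74] roll 0.2
pos [ 0.3942 -0.3206  0.3024] yaw 4.95 -> shift cm [ 0.07  0.31 11.74] roll 0.15
```

Emit:
move_arm --moves '[{"gripper": 100,"x": -0.1,"y": 0.4,"z": 4,"roll": 0},{"gripper": 100,"x": 0,"y": 0,"z": 4,"roll": 0},{"gripper": 100,"x": 0,"y": 0,"z": 2.5,"roll": 0},{"gripper": 100,"x": 0,"y": 0,"z": 1.2,"roll": 0},{"gripper": 100,"x": 0,"y": 0,"z": 0,"roll": 0}]'

```text
time_s: 2.8
eef_pos: [0.3933, -0.3269, 0.1877]
eef_rot: [-0.0, 0.999, 0.042, -0.0]
wrist_force: [-0.2, 0.0, -0.2]
opening: 1.0
```

Emit:
move_arm --moves '[{"gripper": 0,"x": 0,"y": 0,"z": 0,"roll": 0},{"gripper": 0,"x": 0,"y": 0,"z": 0,"roll": 0},{"gripper": 0,"x": 0,"y": 0,"z": 0,"roll": 0},{"gripper": 0,"x": 0,"y": 0,"z": 0,"roll": 0},{"gripper": 0,"x": 0,"y": 0,"z": 0,"roll": 0}]'

```text
time_s: 3.42
eef_pos: [0.3939, -0.3271, 0.1894]
eef_rot: [0.001, 0.999, 0.042, 0.001]
wrist_force: [-2.2, -0.1, 5.4]
opening: 0.761
```

Emit:
move_arm --moves '[{"gripper": 0,"x": 0,"y": 0,"z": -1,"roll": 0},{"gripper": 0,"x": 0,"y": 0,"z": -3,"roll": 0},{"gripper": 0,"x": 0,"y": 0,"z": -4,"roll": 0},{"gripper": 0,"x": 0,"y": 0,"z": -3,"roll": 0},{"gripper": 0,"x": 1.3,"y": -2.05,"z": 0,"roll": 0}]'

```text
time_s: 4.05
eef_pos: [0.4053, -0.3063, 0.3014]
eef_rot: [0.003, 0.999, 0.041, 0.002]
wrist_force: [0.4, -0.8, -4.7]
opening: 0.76
```

Emit:
move_arm --moves '[{"gripper": 0,"x": 2.6,"y": -4.1,"z": 0,"roll": 0},{"gripper": 0,"x": 2.6,"y": -4.1,"z": 0,"roll": 0},{"gripper": 0,"x": 2.6,"y": -4.1,"z": 0,"roll": 0},{"gripper": 0,"x": 2.6,"y": -4.1,"z": 0,"roll": 0},{"gripper": 0,"x": 2.6,"y": -4.1,"z": 0,"roll": 0}]'

```text
time_s: 4.68
eef_pos: [0.5174, -0.0879, 0.2982]
eef_rot: [-0.0, 0.999, 0.042, 0.0]
wrist_force: [0.6, -0.6, -3.2]
opening: 0.763
```

Emit:
move_arm --moves '[{"gripper": 0,"x": 2.6,"y": -4.1,"z": 0,"roll": 0},{"gripper": 0,"x": 1.3,"y": -2.05,"z": 0,"roll": 0},{"gripper": 0,"x": 0,"y": 0,"z": 0,"roll": -2.3},{"gripper": 0,"x": 0,"y": 0,"z": 0,"roll": -2.3},{"gripper": 0,"x": 0,"y": 0,"z": 0,"roll": 0}]'

```text
time_s: 5.3
eef_pos: [0.5505, -0.0247, 0.2979]
eef_rot: [-0.0, 0.997, 0.082, -0.0]
wrist_force: [-0.6, -0.2, -4.1]
opening: 0.764
```

Run:
```python
from h import *
goto(.5515,-.0257,.2574,9.4); print(T().round(4)); shot("wrist","w3");print(ctrl.get_obs()["opening"],ctrl.get_obs()["wrist_force"])
```

```text
pos [ 0.5505 -0.0247  0.2979] yaw 9.42 -> shift cm [0.08 0.11 4.05] roll 0.02
[[ 9.865e-01  1.637e-01 -3.000e-04  5.505e-01]
 [ 1.637e-01 -9.865e-01  2.000e-04 -2.470e-02]
 [-3.000e-04 -3.000e-04 -1.000e+00  2.979e-01]
 [ 0.000e+00  0.000e+00  0.000e+00  1.000e+00]]
0.7593729602095389 [ 0.588049   -0.31532707 -4.25090517]
```

View pics/w3.png

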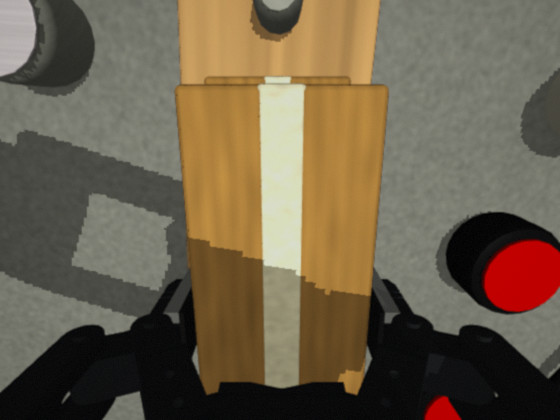

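Held carton's far top edge runs (177,86)–(387,86); the base carton's far edge shows behind it at (206,77)–(350,77), and the spigot is at (277,5).

Run:
```python
from h import *
h=.2979-.1894
d=np.array([np.cos(np.radians(99.4)),np.sin(np.radians(99.4))])
a=px2w("w3",[(177,86),(387,86)],h+.048)[:,:2]; print(a, np.linalg.norm(a[0]-a[1]),"held centre",a.mean(0)-.08*d)
b=px2w("w3",[(206,77),(350,77)],.068)[:,:2]; print(b,np.linalg.norm(b[0]-b[1]),"base c",b.mean(0)-.09*d)
```

```text
[[0.50571793 0.05039111]
 [0.56768829 0.06062239]] 0.06280926689336043 held centre [ 0.54976919 -0.02341902]
[[0.4950451  0.05781362]
 [0.57125505 0.07039357]] 0.0772412565654448 base c [ 0.54784941 -0.0246879 ]
```

Emit:
move_arm --moves '[{"gripper": 0,"x": 0,"y": 0,"z": 1.5,"roll": 0},{"gripper": 0,"x": 0,"y": 0,"z": 1.5,"roll": 0},{"gripper": 0,"x": 0,"y": 0,"z": 0.6,"roll": 0},{"gripper": 0,"x": 0,"y": 0,"z": 0.2,"roll": 0},{"gripper": 0,"x": 0,"y": 0,"z": 0,"roll": 0}]'

```text
time_s: 5.98
eef_pos: [0.5509, -0.0251, 0.2597]
eef_rot: [0.0, 0.997, 0.082, 0.0]
wrist_force: [0.6, 0.1, -3.4]
opening: 0.766
```

Emit:
move_arm --moves '[{"gripper": 0,"x": 0,"y": 0,"z": 0.1,"roll": 0},{"gripper": 0,"x": 0,"y": 0,"z": 0.05,"roll": 0},{"gripper": 0,"x": 0,"y": 0,"z": 0,"roll": 0}]'

```text
time_s: 6.35
eef_pos: [0.5508, -0.0251, 0.2584]
eef_rot: [0.0, 0.997, 0.082, 0.0]
wrist_force: [0.2, 0.2, -3.0]
opening: 0.759
```

Emit:
move_arm --moves '[{"gripper": 0,"x": 0,"y": 0,"z": 0.1,"roll": 0},{"gripper": 0,"x": 0,"y": 0,"z": 0,"roll": 0}]'

```text
time_s: 6.6
eef_pos: [0.5509, -0.0251, 0.2574]
eef_rot: [0.0, 0.997, 0.082, 0.0]
wrist_force: [-1.0, -0.0, -2.6]
opening: 0.763
```

Emit:
move_arm --moves '[{"gripper": 0,"x": 0,"y": 0,"z": 0.1,"roll": 0},{"gripper": 0,"x": 0,"y": 0,"z": 0,"roll": 0}]'

```text
time_s: 6.85
eef_pos: [0.5509, -0.0251, 0.2574]
eef_rot: [0.0, 0.997, 0.082, 0.0]
wrist_force: [-4.1, 1.5, 7.0]
opening: 0.758
```

Emit:
move_arm --moves '[{"gripper": 90,"x": 0,"y": 0,"z": 0,"roll": 0},{"gripper": 100,"x": 0,"y": 0,"z": 0,"roll": 0},{"gripper": 100,"x": 0,"y": 0,"z": 0,"roll": 0},{"gripper": 100,"x": 0,"y": 0,"z": 0,"roll": 0},{"gripper": 100,"x": 0,"y": 0,"z": -1,"roll": 0}]'

```text
time_s: 7.48
eef_pos: [0.5504, -0.025, 0.2657]
eef_rot: [-0.0, 0.997, 0.082, -0.001]
wrist_force: [0.3, -0.2, 0.5]
opening: 1.001
```

Emit:
move_arm --moves '[{"gripper": 100,"x": 0,"y": 0,"z": -3,"roll": 0},{"gripper": 100,"x": 0,"y": 0,"z": -5,"roll": 0},{"gripper": 100,"x": 0,"y": 0,"z": -5,"roll": 0},{"gripper": 100,"x": 0,"y": 0,"z": -2,"roll": 0},{"gripper": 100,"x": 0,"y": 0,"z": 0,"roll": 0}]'

```text
time_s: 8.1
eef_pos: [0.5512, -0.0252, 0.4189]
eef_rot: [0.001, 0.997, 0.082, 0.002]
wrist_force: [-0.5, 0.4, -1.2]
opening: 1.002
```

Run:
```python
from h import *
M=T();print(M.round(4));shot("wrist","w4"); 
goto(.4028,.3366,.30,4.75)
```

```text
[[ 0.9865  0.1637  0.0049  0.5512]
 [ 0.1637 -0.9865 -0.0013 -0.0252]
 [ 0.0047  0.0021 -1.      0.4189]
 [ 0.      0.      0.      1.    ]]
pos [ 0.5507 -0.0251  0.4169] yaw 9.42 -> shift cm [ -8.69 -38.11  11.65] roll 4.67
```

View pics/w4.png

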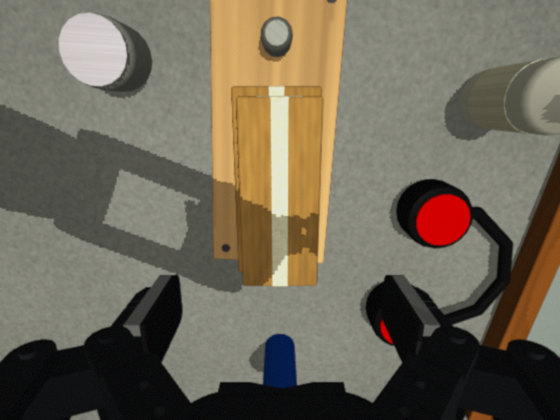

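Long carton lies on the base: its top corners are (238,97), (323,97), (317,286), (242,286). The base's far edge is (232,87)–(323,87), and the spigot top is at (277,32).

Run:
```python
from h import *
c=corners("w4",[(238,97),(323,97),(317,286),(242,286)],.116)
d=np.array([np.cos(np.radians(99.4)),np.sin(np.radians(99.4))])
a=px2w("w4",[(238,97),(323,97)],.116)[:,:2]; b=px2w("w4",[(232,87),(323,87)],.068)[:,:2]
print("long end",a.mean(0),"base end",b.mean(0),np.linalg.norm(b[0]-b[1]),"diff",(b-a).round(4), "rel along",(b.mean(0)-a.mean(0))@d,"across",(b.mean(0)-a.mean(0))@[d[1],-d[0]])
print("spigot",px2w("w4",[(276,31)],.058))
```

```text
c [550.3 -23.1] yaw 99.02 L 158.24466639538662 W 63.37100955866341 66.2589376935381
long end [0.53785459 0.05500254] base end [0.53384539 0.06369147] 0.07919739982008886 diff [[-0.0118  0.0074]
 [ 0.0038  0.01  ]] rel along 0.009227063189144746 across -0.0025362415996163573
spigot [[0.52520234 0.1085175  0.058     ]]
```

Emit:
move_arm --moves '[{"gripper": 100,"x": -0.55,"y": -2.4,"z": 0,"roll": 0},{"gripper": 100,"x": -1.09,"y": -4.76,"z": 0,"roll": 0},{"gripper": 100,"x": -1.09,"y": -4.76,"z": 0,"roll": 0},{"gripper": 100,"x": -1.09,"y": -4.76,"z": 0,"roll": 0},{"gripper": 100,"x": -1.09,"y": -4.76,"z": 2,"roll": 0}]'

```text
time_s: 8.78
eef_pos: [0.4658, 0.1806, 0.3959]
eef_rot: [-0.0, 0.997, 0.082, 0.0]
wrist_force: [0.9, 0.4, -0.9]
opening: 0.997
```

Emit:
move_arm --moves '[{"gripper": 100,"x": -1.09,"y": -4.76,"z": 2,"roll": 0},{"gripper": 100,"x": -1.09,"y": -4.76,"z": 2,"roll": 0},{"gripper": 100,"x": -1.09,"y": -4.76,"z": 2,"roll": 0},{"gripper": 100,"x": -0.5,"y": -2.4,"z": 3,"roll": 4.7},{"gripper": 100,"x": 0,"y": 0,"z": 1,"roll": 0}]'

```text
time_s: 9.4
eef_pos: [0.3997, 0.3379, 0.2929]
eef_rot: [0.001, 0.999, 0.043, -0.003]
wrist_force: [-0.2, -0.8, -0.0]
opening: 1.001
```

Run:
```python
from h import *
shot("wrist");shot("wrist","w5"); 
goto(.4033,.3366,.185,4.75)
tape("w5",(0,0,560,420),.044)
```

```text
pos [0.4014 0.3365 0.2942] yaw 4.86 -> shift cm [ 2.400e-01 -1.000e-02  1.092e+01] roll 0.11
w5 (0, 0, 560, 420) c [397.3 364.9] size [12.  66.6] yaw 95.47
```

Emit:
move_arm --moves '[{"gripper": 100,"x": 0.2,"y": 0.1,"z": 4,"roll": 0},{"gripper": 100,"x": 0,"y": 0,"z": 4,"roll": 0},{"gripper": 100,"x": 0,"y": 0,"z": 2,"roll": 0},{"gripper": 100,"x": 0,"y": 0,"z": 0.9,"roll": 0},{"gripper": 100,"x": 0,"y": 0,"z": 0,"roll": 0}]'

```text
time_s: 10.12
eef_pos: [0.4054, 0.3355, 0.1876]
eef_rot: [-0.0, 0.999, 0.041, 0.0]
wrist_force: [-0.4, -0.3, -0.6]
opening: 1.002
```

Emit:
move_arm --moves '[{"gripper": 0,"x": 0,"y": 0,"z": 0,"roll": 0},{"gripper": 0,"x": 0,"y": 0,"z": 0,"roll": 0},{"gripper": 0,"x": 0,"y": 0,"z": 0,"roll": 0},{"gripper": 0,"x": 0,"y": 0,"z": 0,"roll": 0},{"gripper": 0,"x": 0,"y": 0,"z": 0,"roll": 0}]'

```text
time_s: 10.75
eef_pos: [0.4052, 0.3362, 0.1886]
eef_rot: [-0.0, 0.999, 0.041, 0.001]
wrist_force: [-1.6, -2.3, 7.4]
opening: 0.711
```

Run:
```python
from h import *
print(ctrl.get_obs()["wrist_force"])
M=T(); print(M.round(4), M[:2,:2].T@(np.array([.4025,.3357])-M[:2,3]))
```

```text
[-1.62575188 -2.26145996  7.38438558]
[[ 9.966e-01  8.250e-02  1.400e-03  4.052e-01]
 [ 8.250e-02 -9.966e-01  7.000e-04  3.362e-01]
 [ 1.500e-03 -5.000e-04 -1.000e+00  1.886e-01]
 [ 0.000e+00  0.000e+00  0.000e+00  1.000e+00]] [-0.00277574  0.00028989]
```

Emit:
move_arm --moves '[{"gripper": 0,"x": 0,"y": 0,"z": -1,"roll": 0},{"gripper": 0,"x": 0,"y": 0,"z": -4,"roll": 0},{"gripper": 0,"x": 0,"y": 0,"z": -5,"roll": 0},{"gripper": 0,"x": 0,"y": 0,"z": -5,"roll": 0},{"gripper": 0,"x": 0,"y": 0,"z": -3,"roll": 0}]'

```text
time_s: 11.38
eef_pos: [0.405, 0.3361, 0.3707]
eef_rot: [-0.001, 0.999, 0.041, 0.002]
wrist_force: [1.9, 0.5, -2.8]
opening: 0.715
```

Emit:
move_arm --moves '[{"gripper": 0,"x": 0.7,"y": 2.3,"z": 0,"roll": 0},{"gripper": 0,"x": 1.44,"y": 4.62,"z": 0,"roll": 0},{"gripper": 0,"x": 1.44,"y": 4.62,"z": 0,"roll": 0},{"gripper": 0,"x": 1.44,"y": 4.62,"z": 0,"roll": 0},{"gripper": 0,"x": 1.44,"y": 4.62,"z": 0,"roll": 0}]'

```text
time_s: 12.0
eef_pos: [0.4864, 0.1327, 0.3677]
eef_rot: [-0.0, 0.999, 0.041, 0.0]
wrist_force: [0.3, 0.8, -3.1]
opening: 0.717
```

Emit:
move_arm --moves '[{"gripper": 0,"x": 1.44,"y": 4.62,"z": 0,"roll": 0},{"gripper": 0,"x": 1.44,"y": 4.62,"z": 0,"roll": 0},{"gripper": 0,"x": 1.44,"y": 4.62,"z": 0,"roll": 0},{"gripper": 0,"x": 0.74,"y": 2.3,"z": 0,"roll": -4.6},{"gripper": 0,"x": 0,"y": 0,"z": 0,"roll": 0}]'

```text
time_s: 12.62
eef_pos: [0.5503, -0.0244, 0.3674]
eef_rot: [0.0, 0.997, 0.08, 0.0]
wrist_force: [-0.3, -0.1, -3.2]
opening: 0.708
```

Run:
```python
from h import *
shot("wrist");shot("wrist","w6"); 
goto(.5507,-.0228,.3046,9.3)
print(np.array(ctrl.get_obs()["wrist_force"]).round(1),ctrl.get_obs()["opening"])
```

```text
pos [ 0.5496 -0.0225  0.3671] yaw 9.24 -> shift cm [0.1  0.05 6.25] roll -0.06
[ 0.8  0.3 -3.8] 0.7140604604032175
```

View pics/w6.png

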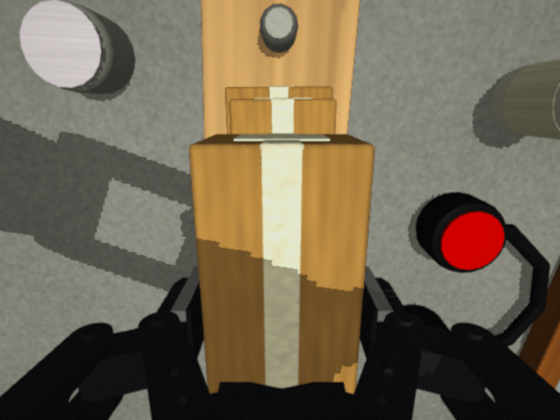

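Held mid carton's far top edge is (193,146)–(373,146); the long carton's is (230,99)–(336,99), the base's (225,88)–(333,88), and the spigot top is at (278,22).

Run:
```python
from h import *
d=np.array([np.cos(np.radians(99.3)),np.sin(np.radians(99.3))])
for n,u0,u1,v,z,l in[("mid",193,373,146,.2225,.065),("long",230,336,99,.116,.08),("base",225,333,88,.068,.09)]:
    a=px2w("w6",[(u0,v),(u1,v)],z)[:,:2]; print(n,np.linalg.norm(a[0]-a[1]).round(4),(a.mean(0)-l*d).round(4))
print("spigot",px2w("w6",[(278,21)],.058))
```

```text
mid 0.0583 [ 0.5501 -0.0249]
long 0.0641 [ 0.5502 -0.0235]
base 0.0789 [ 0.5477 -0.0255]
spigot [[0.52524684 0.10840551 0.058     ]]
```

Emit:
move_arm --moves '[{"gripper": 0,"x": 0,"y": 0,"z": 1.5,"roll": 0},{"gripper": 0,"x": 0,"y": 0,"z": 2,"roll": 0},{"gripper": 0,"x": 0,"y": 0,"z": 1.5,"roll": 0},{"gripper": 0,"x": 0,"y": 0,"z": 0.7,"roll": 0},{"gripper": 0,"x": 0,"y": 0,"z": 0.3,"roll": 0}]'

```text
time_s: 13.35
eef_pos: [0.55, -0.0225, 0.3068]
eef_rot: [-0.0, 0.997, 0.081, -0.0]
wrist_force: [0.5, -0.7, -3.8]
opening: 0.718
```

Emit:
move_arm --moves '[{"gripper": 0,"x": 0,"y": 0,"z": 0,"roll": 0},{"gripper": 0,"x": 0,"y": 0,"z": 0.1,"roll": 0},{"gripper": 0,"x": 0,"y": 0,"z": 0,"roll": 0}]'

```text
time_s: 13.72
eef_pos: [0.5502, -0.0228, 0.3066]
eef_rot: [0.0, 0.997, 0.081, 0.0]
wrist_force: [-0.3, -0.4, -3.1]
opening: 0.711
```

Emit:
move_arm --moves '[{"gripper": 0,"x": 0,"y": 0,"z": 0.1,"roll": 0},{"gripper": 0,"x": 0,"y": 0,"z": 0,"roll": 0}]'

```text
time_s: 13.98
eef_pos: [0.55, -0.0228, 0.3052]
eef_rot: [-0.0, 0.997, 0.081, -0.0]
wrist_force: [-0.2, -0.4, -3.3]
opening: 0.715
```

Emit:
move_arm --moves '[{"gripper": 0,"x": 0,"y": 0,"z": 0.1,"roll": 0},{"gripper": 0,"x": 0,"y": 0,"z": 0,"roll": 0}]'

```text
time_s: 14.22
eef_pos: [0.5501, -0.0228, 0.3047]
eef_rot: [0.0, 0.997, 0.081, 0.0]
wrist_force: [-2.7, -0.3, 1.4]
opening: 0.71
```

Emit:
move_arm --moves '[{"gripper": 90,"x": 0,"y": 0,"z": 0,"roll": 0},{"gripper": 100,"x": 0,"y": 0,"z": 0,"roll": 0},{"gripper": 100,"x": 0,"y": 0,"z": 0,"roll": 0},{"gripper": 100,"x": 0,"y": 0,"z": 0,"roll": 0},{"gripper": 100,"x": 0,"y": 0,"z": -1,"roll": 0}]'

```text
time_s: 14.85
eef_pos: [0.5497, -0.0227, 0.3137]
eef_rot: [-0.0, 0.997, 0.081, -0.001]
wrist_force: [0.4, -0.2, 0.2]
opening: 1.001
```

Emit:
move_arm --moves '[{"gripper": 100,"x": 0,"y": 0,"z": -3,"roll": 0},{"gripper": 100,"x": 0,"y": 0,"z": -4,"roll": 0},{"gripper": 100,"x": 0,"y": 0,"z": -3,"roll": 0},{"gripper": 100,"x": 0.6,"y": -2.2,"z": 0,"roll": 0},{"gripper": 100,"x": 1.25,"y": -4.45,"z": 0,"roll": 0}]'

```text
time_s: 15.48
eef_pos: [0.5578, 0.0454, 0.4158]
eef_rot: [0.0, 0.997, 0.08, 0.001]
wrist_force: [0.0, -0.6, -0.2]
opening: 1.002
```

Emit:
move_arm --moves '[{"gripper": 100,"x": 1.25,"y": -4.45,"z": 0,"roll": 0},{"gripper": 100,"x": 1.25,"y": -4.45,"z": 0,"roll": 0},{"gripper": 100,"x": 1.25,"y": -4.45,"z": 0,"roll": 0},{"gripper": 100,"x": 1.25,"y": -4.45,"z": 3,"roll": 0},{"gripper": 100,"x": 1.25,"y": -4.45,"z": 3,"roll": 0}]'

```text
time_s: 16.1
eef_pos: [0.5834, 0.2772, 0.3549]
eef_rot: [-0.0, 0.997, 0.081, 0.001]
wrist_force: [0.1, 0.4, -0.5]
opening: 1.003
```

Emit:
move_arm --moves '[{"gripper": 100,"x": 1.25,"y": -4.45,"z": 3,"roll": 0},{"gripper": 100,"x": 0.64,"y": -2.3,"z": 2,"roll": 4},{"gripper": 100,"x": 0,"y": 0,"z": 1,"roll": 4},{"gripper": 100,"x": 0,"y": 0,"z": 0,"roll": 0}]'

```text
time_s: 16.6
eef_pos: [0.5905, 0.3455, 0.2934]
eef_rot: [0.0, 1.0, 0.012, -0.001]
wrist_force: [-0.1, -0.2, 0.4]
opening: 1.0
```

Run:
```python
from h import *
shot("wrist");shot("wrist","w7"); 
goto(.5912,.3458,.185,1.23)
tape("w7",(0,0,560,420),.040)
```

```text
pos [0.5912 0.3451 0.2951] yaw 1.39 -> shift cm [-0.   -0.06 11.01] roll 0.16
w7 (0, 0, 560, 420) c [738.  423.5] size [ 43.2 126.9] yaw 104.32
```

Run:
```python
from h import *
tape("w7",(230,60,330,330),.040)
```

```text
w7 (230, 60, 330, 330) c [586.3 366.9] size [12.4 53.2] yaw 93.95
```

Emit:
move_arm --moves '[{"gripper": 100,"x": 0,"y": 0,"z": 4,"roll": 0},{"gripper": 100,"x": 0,"y": 0,"z": 3,"roll": 0},{"gripper": 100,"x": 0,"y": 0,"z": 0,"roll": 0}]'

```text
time_s: 17.08
eef_pos: [0.5901, 0.3444, 0.2224]
eef_rot: [0.001, 1.0, 0.012, -0.002]
wrist_force: [0.1, -0.2, 0.6]
opening: 0.999
```

Emit:
move_arm --moves '[{"gripper": 100,"x": 0,"y": 0,"z": 2.5,"roll": 0},{"gripper": 100,"x": 0,"y": 0,"z": 1.2,"roll": 0},{"gripper": 100,"x": 0,"y": 0,"z": 0.2,"roll": 0},{"gripper": 100,"x": 0,"y": 0,"z": 0,"roll": 0}]'

```text
time_s: 17.58
eef_pos: [0.5914, 0.3453, 0.1864]
eef_rot: [-0.0, 1.0, 0.012, 0.001]
wrist_force: [0.8, -0.6, 0.2]
opening: 0.999
```

Emit:
move_arm --moves '[{"gripper": 0,"x": 0,"y": 0,"z": 0,"roll": 0},{"gripper": 0,"x": 0,"y": 0,"z": 0,"roll": 0},{"gripper": 0,"x": 0,"y": 0,"z": 0,"roll": 0},{"gripper": 0,"x": 0,"y": 0,"z": 0,"roll": 0},{"gripper": 0,"x": 0,"y": 0,"z": 0,"roll": 0}]'

```text
time_s: 18.2
eef_pos: [0.5913, 0.3455, 0.1865]
eef_rot: [-0.0, 1.0, 0.012, 0.001]
wrist_force: [-1.3, -0.1, 6.6]
opening: 0.67
```

Run:
```python
from h import *
print(ctrl.get_obs()["wrist_force"])
M=T(); print(M.round(4), M[:2,:2].T@(np.array([.5905,.3452])-M[:2,3]))
```

```text
[-1.34545243 -0.09167579  6.63542001]
[[ 9.997e-01  2.310e-02  1.500e-03  5.913e-01]
 [ 2.310e-02 -9.997e-01  7.000e-04  3.455e-01]
 [ 1.500e-03 -7.000e-04 -1.000e+00  1.865e-01]
 [ 0.000e+00  0.000e+00  0.000e+00  1.000e+00]] [-0.00084376  0.00026965]
```

Emit:
move_arm --moves '[{"gripper": 0,"x": 0,"y": 0,"z": -1,"roll": 0},{"gripper": 0,"x": 0,"y": 0,"z": -4,"roll": 0},{"gripper": 0,"x": 0,"y": 0,"z": -6,"roll": 0},{"gripper": 0,"x": 0,"y": 0,"z": -6,"roll": 0},{"gripper": 0,"x": 0,"y": 0,"z": -5,"roll": 0}]'

```text
time_s: 18.82
eef_pos: [0.5906, 0.3451, 0.4076]
eef_rot: [-0.0, 1.0, 0.011, 0.0]
wrist_force: [0.7, 0.5, -3.6]
opening: 0.666
```

Emit:
move_arm --moves '[{"gripper": 0,"x": 0,"y": 0,"z": -2,"roll": 0},{"gripper": 0,"x": -0.3,"y": 2.3,"z": 0,"roll": 0},{"gripper": 0,"x": -0.62,"y": 4.6,"z": 0,"roll": 0},{"gripper": 0,"x": -0.62,"y": 4.6,"z": 0,"roll": 0},{"gripper": 0,"x": -0.62,"y": 4.6,"z": 0,"roll": 0}]'

```text
time_s: 19.45
eef_pos: [0.5721, 0.1824, 0.4226]
eef_rot: [0.0, 1.0, 0.012, -0.002]
wrist_force: [1.2, 0.5, -3.8]
opening: 0.67
```

Emit:
move_arm --moves '[{"gripper": 0,"x": -0.62,"y": 4.6,"z": 0,"roll": 0},{"gripper": 0,"x": -0.62,"y": 4.6,"z": 0,"roll": 0},{"gripper": 0,"x": -0.62,"y": 4.6,"z": 0,"roll": 0},{"gripper": 0,"x": -0.62,"y": 4.6,"z": 0,"roll": 0},{"gripper": 0,"x": -0.3,"y": 2.3,"z": 0,"roll": 0}]'

```text
time_s: 20.08
eef_pos: [0.5491, -0.026, 0.4229]
eef_rot: [-0.0, 1.0, 0.01, -0.002]
wrist_force: [0.7, 0.3, -3.5]
opening: 0.669
```

Emit:
move_arm --moves '[{"gripper": 0,"x": 0,"y": 0,"z": 0,"roll": -4},{"gripper": 0,"x": 0,"y": 0,"z": 0,"roll": -4},{"gripper": 0,"x": 0,"y": 0,"z": 0,"roll": 0}]'

```text
time_s: 20.45
eef_pos: [0.5495, -0.0239, 0.4232]
eef_rot: [-0.001, 0.997, 0.081, -0.002]
wrist_force: [0.3, 0.6, -4.6]
opening: 0.666
```

Run:
```python
from h import *
shot("wrist");shot("wrist","w8"); 
goto(.5503,-.0236,.3465,9.3)
print(np.array(ctrl.get_obs()["wrist_force"]).round(1),ctrl.get_obs()["opening"])
```

```text
pos [ 0.5497 -0.0237  0.4239] yaw 9.24 -> shift cm [0.08 0.01 7.74] roll -0.06
[-0.1 -0.3 -3.5] 0.6650228898502529
```

View pics/w8.png

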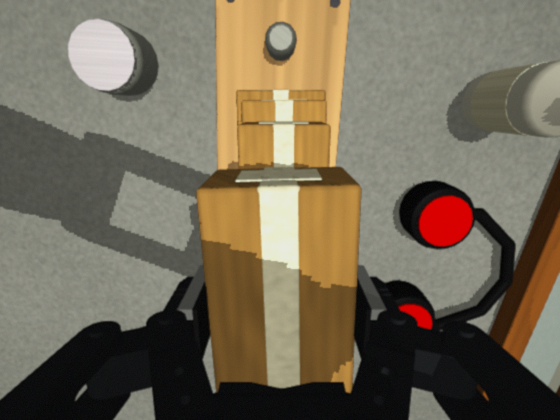

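Held short carton's far top edge is (199,188)–(360,186). Mid's is (238,125)–(330,124), long's (243,100)–(327,100), base's (237,91)–(326,91), and the spigot top is at (281,37).

Run:
```python
from h import *
d=np.array([np.cos(np.radians(99.3)),np.sin(np.radians(99.3))])
for n,u0,u1,v,z,l in[("short",199,360,187,.2774,.05),("mid",238,330,124.5,.16,.065),("long",242,327,100,.116,.08),("base",237,326,91,.068,.09)]:
    a=px2w("w8",[(u0,v),(u1,v)],z)[:,:2]; print(n,np.linalg.norm(a[0]-a[1]).round(4),(a.mean(0)-l*d).round(4))
print("spigot",px2w("w8",[(281,36)],.058))
```

```text
short 0.0548 [ 0.548  -0.0245]
mid 0.06 [ 0.55   -0.0244]
long 0.0647 [ 0.5504 -0.0234]
base 0.0789 [ 0.5483 -0.0254]
spigot [[0.52596076 0.10847947 0.058     ]]
```

Emit:
move_arm --moves '[{"gripper": 0,"x": 0.1,"y": 0,"z": 1.5,"roll": 0},{"gripper": 0,"x": 0,"y": 0,"z": 2.5,"roll": 0},{"gripper": 0,"x": 0,"y": 0,"z": 2,"roll": 0},{"gripper": 0,"x": 0,"y": 0,"z": 1,"roll": 0},{"gripper": 0,"x": 0,"y": 0,"z": 0.4,"roll": 0}]'

```text
time_s: 21.18
eef_pos: [0.5508, -0.0235, 0.3502]
eef_rot: [-0.0, 0.997, 0.081, -0.001]
wrist_force: [0.1, -0.9, -2.9]
opening: 0.664
```

Emit:
move_arm --moves '[{"gripper": 0,"x": 0,"y": 0,"z": 0,"roll": 0},{"gripper": 0,"x": 0,"y": 0,"z": 0.1,"roll": 0},{"gripper": 0,"x": 0,"y": 0,"z": 0,"roll": 0}]'

```text
time_s: 21.55
eef_pos: [0.5511, -0.0237, 0.3507]
eef_rot: [0.0, 0.997, 0.081, 0.0]
wrist_force: [0.3, -0.1, -2.8]
opening: 0.663
```

Emit:
move_arm --moves '[{"gripper": 0,"x": 0,"y": 0,"z": 0.1,"roll": 0},{"gripper": 0,"x": 0,"y": 0,"z": 0,"roll": 0}]'

```text
time_s: 21.8
eef_pos: [0.5509, -0.0237, 0.3492]
eef_rot: [0.0, 0.997, 0.081, 0.0]
wrist_force: [-0.1, 0.3, -2.8]
opening: 0.666
```

Emit:
move_arm --moves '[{"gripper": 0,"x": 0,"y": 0,"z": 0.15,"roll": 0},{"gripper": 0,"x": 0,"y": 0,"z": 0,"roll": 0},{"gripper": 0,"x": 0,"y": 0,"z": 0,"roll": 0}]'

```text
time_s: 22.18
eef_pos: [0.551, -0.0236, 0.3476]
eef_rot: [-0.0, 0.997, 0.081, -0.0]
wrist_force: [-0.6, -0.4, -2.8]
opening: 0.669
```

Emit:
move_arm --moves '[{"gripper": 0,"x": 0,"y": 0,"z": 0.1,"roll": 0},{"gripper": 0,"x": 0,"y": 0,"z": 0,"roll": 0}]'

```text
time_s: 22.42
eef_pos: [0.5509, -0.0236, 0.3466]
eef_rot: [-0.0, 0.997, 0.081, -0.0]
wrist_force: [0.7, 0.3, -3.5]
opening: 0.67
```

Emit:
move_arm --moves '[{"gripper": 0,"x": 0,"y": 0,"z": 0.1,"roll": 0},{"gripper": 0,"x": 0,"y": 0,"z": 0,"roll": 0}]'

```text
time_s: 22.68
eef_pos: [0.551, -0.0236, 0.3464]
eef_rot: [0.0, 0.997, 0.081, 0.0]
wrist_force: [-3.2, 1.4, 3.7]
opening: 0.666
```

Emit:
move_arm --moves '[{"gripper": 90,"x": 0,"y": 0,"z": 0,"roll": 0},{"gripper": 100,"x": 0,"y": 0,"z": 0,"roll": 0},{"gripper": 100,"x": 0,"y": 0,"z": 0,"roll": 0},{"gripper": 100,"x": 0,"y": 0,"z": 0,"roll": 0},{"gripper": 100,"x": 0,"y": 0,"z": -1,"roll": 0}]'

```text
time_s: 23.3
eef_pos: [0.5507, -0.0236, 0.3552]
eef_rot: [-0.0, 0.997, 0.081, -0.001]
wrist_force: [0.1, -0.0, 0.5]
opening: 0.998
```

Emit:
move_arm --moves '[{"gripper": 100,"x": 0,"y": 0,"z": -3,"roll": 0},{"gripper": 100,"x": 0,"y": 0,"z": -4,"roll": 0},{"gripper": 100,"x": 0,"y": 0,"z": -3,"roll": 0},{"gripper": 100,"x": -0.1,"y": 2.1,"z": 0,"roll": 0},{"gripper": 100,"x": -0.2,"y": 4.65,"z": 0,"roll": 0}]'

```text
time_s: 23.92
eef_pos: [0.5589, -0.0907, 0.4558]
eef_rot: [0.0, 0.997, 0.083, 0.0]
wrist_force: [0.6, -0.6, -0.5]
opening: 1.002
```

Emit:
move_arm --moves '[{"gripper": 100,"x": -0.2,"y": 4.65,"z": 0,"roll": 0},{"gripper": 100,"x": -0.2,"y": 4.65,"z": 0,"roll": 0},{"gripper": 100,"x": -0.2,"y": 4.65,"z": 0,"roll": 0},{"gripper": 100,"x": -0.2,"y": 4.65,"z": 0,"roll": 0},{"gripper": 100,"x": -0.1,"y": 4.65,"z": 0,"roll": 0}]'

```text
time_s: 24.55
eef_pos: [0.5871, -0.3241, 0.4543]
eef_rot: [-0.001, 0.997, 0.081, -0.001]
wrist_force: [0.7, -0.9, 0.5]
opening: 1.001
```

Emit:
move_arm --moves '[{"gripper": 100,"x": 0,"y": 2.1,"z": 0,"roll": 0},{"gripper": 100,"x": 0,"y": 0,"z": 0,"roll": 0},{"gripper": 100,"x": 0,"y": 0,"z": 0,"roll": 0}]'

```text
time_s: 24.92
eef_pos: [0.5908, -0.342, 0.4548]
eef_rot: [-0.001, 0.997, 0.081, -0.0]
wrist_force: [-0.6, 0.4, 0.6]
opening: 1.003
```

Run:
```python
from h import *
goto(.5912,-.3426,.305,9.3);shot("wrist","w9"); shot("top","top1");print(T().round(4))
a=cv2.imread("pics/w9.png");b=cv2.imread("pics/top1.png")[190:265,200:325]
cv2.imwrite("pics/m9.png",np.hstack([cv2.resize(a,(400,300)),cv2.resize(b,(400,300),interpolation=cv2.INTER_CUBIC)]))
```

```text
pos [ 0.5908 -0.342   0.4548] yaw 9.32 -> shift cm [ 0.04  0.09 14.98] roll 0.02
[[ 9.866e-01  1.630e-01 -3.000e-04  5.911e-01]
 [ 1.630e-01 -9.866e-01  5.000e-04 -3.413e-01]
 [-3.000e-04 -5.000e-04 -1.000e+00  4.556e-01]
 [ 0.000e+00  0.000e+00  0.000e+00  1.000e+00]]
```

View pics/m9.png

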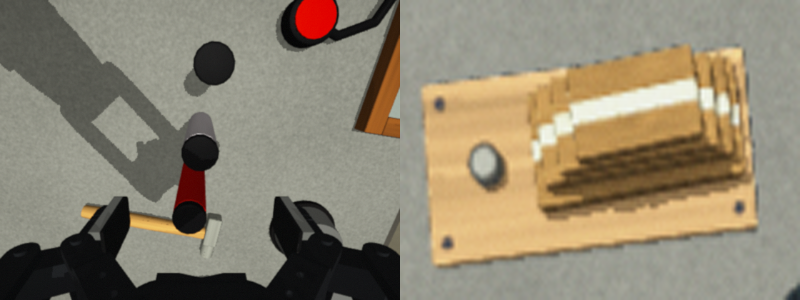

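Wrist half: black cap of the grey stake at (200,152), red look-alike at (189,217), blue one at (214,62). Top half: all four cartons stacked neatly.

Run:
```python
from h import *
p=px2w("w9",[(200*1.4,152*1.4),(189*1.4,216*1.4),(214*1.4,62*1.4)],.18);print(p.round(4)); 
print("spigot top1",px2w("top1",[(200+(487-400)*125/400,190+160*75/300)],.058))
goto(p[0][0],p[0][1],.305,9.3)
for n,b,z in (("s",(236,195,312,245),.2),): tape("top1",b,z)
tape("w9",(0,0,1,1),0) if 0 else None
```

```text
[[ 0.5887 -0.3418  0.18  ]
 [ 0.5885 -0.4182  0.18  ]
 [ 0.5875 -0.2533  0.18  ]]
spigot top1 [[0.52881695 0.10538583 0.058     ]]
pos [ 0.5911 -0.3413  0.4556] yaw 9.38 -> shift cm [-2.400e-01  1.000e-02  1.506e+01] roll 0.08
top1 (236, 195, 312, 245) c [548.1  -6.1] size [ 22.6 132.5] yaw 108.39
```

Emit:
move_arm --moves '[{"gripper": 100,"x": -0.05,"y": 0.05,"z": 3,"roll": 0},{"gripper": 100,"x": 0,"y": 0,"z": 5,"roll": 0},{"gripper": 100,"x": 0,"y": 0,"z": 4,"roll": 0},{"gripper": 100,"x": 0,"y": 0,"z": 2.5,"roll": 0},{"gripper": 100,"x": 0,"y": 0,"z": 0.5,"roll": 0}]'

```text
time_s: 25.65
eef_pos: [0.5903, -0.3414, 0.3036]
eef_rot: [-0.001, 0.997, 0.082, -0.001]
wrist_force: [0.2, -0.3, 0.4]
opening: 0.996
```

Emit:
move_arm --moves '[{"gripper": 60,"x": 0,"y": 0,"z": 0,"roll": 0},{"gripper": 0,"x": 0,"y": 0,"z": 0,"roll": 0},{"gripper": 0,"x": 0,"y": 0,"z": 0,"roll": 0},{"gripper": 0,"x": 0,"y": 0,"z": 0,"roll": 0},{"gripper": 0,"x": 0,"y": 0,"z": 0,"roll": 0}]'

```text
time_s: 26.28
eef_pos: [0.591, -0.3434, 0.3077]
eef_rot: [0.001, 0.997, 0.081, 0.001]
wrist_force: [-1.4, 0.9, 6.9]
opening: 0.449
```

Emit:
move_arm --moves '[{"gripper": 0,"x": 0,"y": 0,"z": 0,"roll": 0},{"gripper": 0,"x": 0,"y": 0,"z": 0,"roll": 0}]'

```text
time_s: 26.52
eef_pos: [0.591, -0.3434, 0.3077]
eef_rot: [0.001, 0.997, 0.081, 0.001]
wrist_force: [-0.4, 0.7, 6.6]
opening: 0.45
```

Run:
```python
from h import *
print(T().round(4));shot("wrist","w10"); shot("scene","s10")
a=cv2.imread("pics/w10.png");b=cv2.imread("pics/s10.png")
cv2.imwrite("pics/m10.png",np.hstack([a[:,80:480],cv2.resize(b[80:290,100:300],(400,420),interpolation=cv2.INTER_CUBIC)]))
```

```text
[[ 0.9868  0.1618  0.0022  0.591 ]
 [ 0.1618 -0.9868 -0.0019 -0.3434]
 [ 0.0018  0.0022 -1.      0.3077]
 [ 0.      0.      0.      1.    ]]
```

View pics/m10.png

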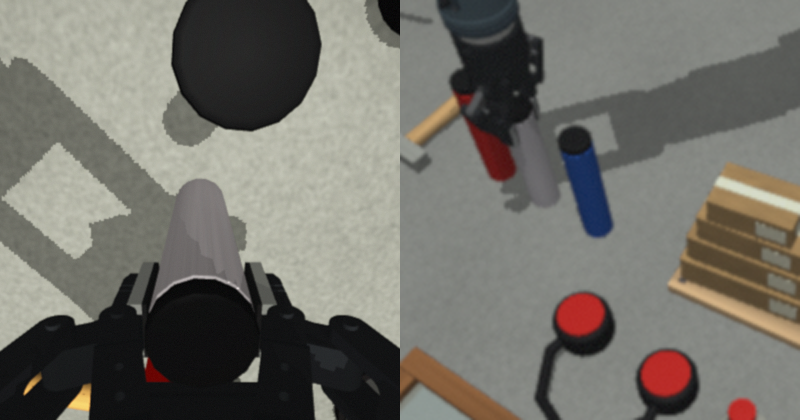

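The stake is gripped. The wrist half shows the cap at columns 146–260 and rows 281–385 (crop offset +80), and the tube's foot at (201,180). The scene half shows it upright between the red and blue ones, and the stack neat.

Run:
```python
from h import *
d=load("w10");M=T()
import numpy as np
def tool(uv,z):
    p=px2w("w10",uv,z); return ((p-M[:3,3])@M[:3,:3]).round(4)
print("cap edges L,R,top,bottom",tool([(226,333),(340,333),(283,281),(283,386)],.18))
print("foot",tool([(281,180)],0))
goto(.527,.107,.4,9.3)
```

```text
cap edges L,R,top,bottom [[-1.880e-02 -4.800e-03  1.276e-01]
 [ 1.850e-02 -4.700e-03  1.277e-01]
 [-1.000e-04 -2.380e-02  1.276e-01]
 [-1.000e-04  1.680e-02  1.277e-01]]
foot [[-0.0011 -0.018   0.3076]]
pos [ 0.591  -0.3434  0.3077] yaw 9.31 -> shift cm [  0.98 -45.46  -9.33] roll 0.01
```

Emit:
move_arm --moves '[{"gripper": 0,"x": 0,"y": 0,"z": -1,"roll": 0},{"gripper": 0,"x": 0,"y": 0,"z": -3,"roll": 0},{"gripper": 0,"x": 0,"y": 0,"z": -4,"roll": 0},{"gripper": 0,"x": 0,"y": 0,"z": -3,"roll": 0},{"gripper": 0,"x": -2.5,"y": -0.4,"z": 0,"roll": 0}]'

```text
time_s: 27.25
eef_pos: [0.5664, -0.3431, 0.4196]
eef_rot: [0.002, 0.997, 0.082, 0.002]
wrist_force: [0.8, -0.7, -3.4]
opening: 0.451
```

Emit:
move_arm --moves '[{"gripper": 0,"x": -4.9,"y": -0.8,"z": 0,"roll": 0},{"gripper": 0,"x": -4.9,"y": -0.8,"z": 0,"roll": 0},{"gripper": 0,"x": -2.5,"y": -0.4,"z": 0,"roll": 0},{"gripper": 0,"x": 0.4,"y": -2.5,"z": 0,"roll": 0},{"gripper": 0,"x": 0.8,"y": -4.9,"z": 0,"roll": 0}]'

```text
time_s: 27.88
eef_pos: [0.4399, -0.2686, 0.4158]
eef_rot: [0.0, 0.997, 0.08, 0.0]
wrist_force: [1.7, 0.3, -2.7]
opening: 0.448
```

Emit:
move_arm --moves '[{"gripper": 0,"x": 0.8,"y": -4.9,"z": 0,"roll": 0},{"gripper": 0,"x": 0.8,"y": -4.9,"z": 0,"roll": 0},{"gripper": 0,"x": 0.8,"y": -4.9,"z": 0,"roll": 0},{"gripper": 0,"x": 0.8,"y": -4.9,"z": 0,"roll": 0},{"gripper": 0,"x": 0.8,"y": -4.9,"z": 0,"roll": 0}]'

```text
time_s: 28.5
eef_pos: [0.4399, -0.0184, 0.4159]
eef_rot: [-0.0, 0.997, 0.081, 0.0]
wrist_force: [0.5, -0.4, -2.8]
opening: 0.451
```

Emit:
move_arm --moves '[{"gripper": 0,"x": 0.8,"y": -4.9,"z": 0,"roll": 0},{"gripper": 0,"x": 0.8,"y": -4.9,"z": 0,"roll": 0},{"gripper": 0,"x": 0.4,"y": -2.5,"z": 0,"roll": 0},{"gripper": 0,"x": 0,"y": 0,"z": 0,"roll": 0}]'

```text
time_s: 29.0
eef_pos: [0.4397, 0.1061, 0.4157]
eef_rot: [-0.0, 0.997, 0.083, -0.0]
wrist_force: [-0.1, 0.0, -2.2]
opening: 0.451
```

Run:
```python
from h import *
goto(.5272,.1055,.395,9.3)
print(np.array(ctrl.get_obs()["wrist_force"]).round(1),ctrl.get_obs()["opening"])
```

```text
pos [0.4397 0.1061 0.4157] yaw 9.51 -> shift cm [8.62 1.51 2.07] roll 0.21
[-0.1  0.  -2.2] 0.4507721795368303
```

Run:
```python
from h import *
shot("wrist","w11")
```

Emit:
move_arm --moves '[{"gripper": 0,"x": 2.2,"y": 0.4,"z": 0,"roll": 0},{"gripper": 0,"x": 4.2,"y": 0.7,"z": 0,"roll": 0},{"gripper": 0,"x": 2.2,"y": 0.4,"z": 1,"roll": 0},{"gripper": 0,"x": 0,"y": 0,"z": 1.5,"roll": 0},{"gripper": 0,"x": 0,"y": 0,"z": 0,"roll": 0}]'

```text
time_s: 29.68
eef_pos: [0.5264, 0.103, 0.3885]
eef_rot: [-0.0, 0.997, 0.081, -0.002]
wrist_force: [-1.5, 0.2, -2.4]
opening: 0.449
```

Run:
```python
from h import *
shot("wrist");M=T();shot("wrist","w12"); shot("scene","s12"); shot("top","t12")
goto(.5272,.1055,.385,9.3)
a=cv2.imread("pics/w12.png")[80:300,190:370]; w11=cv2.imread("pics/w11.png")
P=w2px("w11",[(.527,.107,.058)])[0].astype(int); print("w11 spigot",P, "w12 proj spigot",w2px("w12",[(.527,.107,.058),(.527,.107,.018)]))
Q=w2px("s12",[(.527,.107,.06)])[0].astype(int); print("s12",Q)
R_=w2px("t12",[(.527,.107,.058)])[0].astype(int); print("t12",R_)
def cr(fn,c,h,w,W,H):
    im=cv2.imread(f"pics/{fn}.png"); u0=max(0,min(560-w,c[0]-w//2)); v0=max(0,min(420-h,c[1]-h//2)); print(fn,u0,v0,W/w)
    return cv2.resize(im[v0:v0+h,u0:u0+w],(W,H),interpolation=cv2.INTER_CUBIC)
left=cr("w12",(281,180),220,160,400,550)
right=np.vstack([cr("w11",P,110,160,400,275),cr("s12",Q,110,160,400,275)])
cv2.imwrite("pics/m12.png",np.hstack([left,right]))
```

```text
pos [0.5271 0.1036 0.3914] yaw 9.31 -> shift cm [ 0.04 -0.18  0.64] roll 0.01
w11 spigot [370 201] w12 proj spigot [[284.60723117 190.3362144 ]
 [284.40511141 181.00254164]]
s12 [331 230]
t12 [226 230]
w12 201 70 2.5
w11 290 146 2.5
s12 251 175 2.5
```

View pics/m12.png

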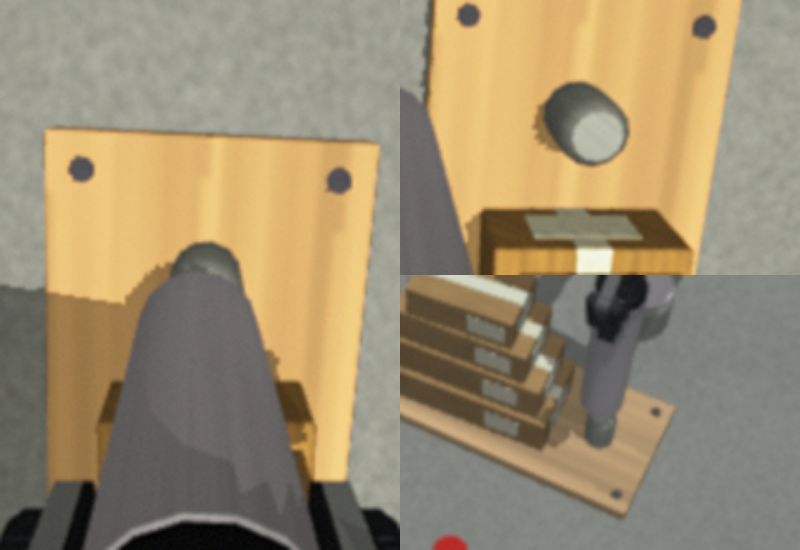

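Left panel: the spigot's foot is centred at column 207 with its far edge at row 242. The tube's foot apex is at about (200,272). w11 shows the spigot top at (600,136), matching (0.527, 0.107). The scene crop shows the tube right above the spigot.

Run:
```python
from h import *
M=T(); zf=M[2,3]-.3077
t=lambda uv,z:((px2w("w12",uv,z)-M[:3,3])@M[:3,:3]).round(4)
print("zf",zf,"tube apex tool",t([(201+200/2.5,70+272/2.5)],zf),"expected axis y = +.02")
print("spigot far foot edge",t([(201+207.5/2.5,70+242/2.5)],.018)," axis +.0145")
# synthetic: where would foot outline be for axis offset
for off in((0,0),(0,-.0015),(0,.002)):
    a=np.linspace(0,2*np.pi,73); C=np.c_[off[0]+.02*np.cos(a),off[1]+.02*np.sin(a),np.full(73,.3077)]
    p=w2px("w12",C@M[:3,:3].T+M[:3,3]); i=p[:,1].argmin(); print(off,((p[i]-[201,70])*2.5).round(1), ((p[:,0].min()-201)*2.5).round(1),((p[:,0].max()-201)*2.5).round(1))
# edges of tube in w12 at several rows (gray vs board)
im=load("w12")["img"].astype(int); sat=im.max(2)-im.min(2)
for v in(182,186,190,194): 
    r=np.nonzero(sat[v,220:340]<20)[0]+220; print(v,r.min(),r.max())
# same for spigot rows
for v in(168,170,172,174,176,178,180): 
    r=np.nonzero(sat[v,250:320]<22)[0]+250; print(v,r.min() if len(r) else 0,r.max() if len(r) else 0)
```

```text
zf 0.0836640968074232 tube apex tool [[-0.0029 -0.0191  0.3077]] expected axis y = +.02
spigot far foot edge [[-3.000e-04 -1.770e-02  3.734e-01]]  axis +.0145
(0, 0) [209.  269.4] 148.3 269.5
(0, -0.0015) [209.  264.8] 148.2 269.6
(0, 0.002) [209.  275.4] 148.4 269.4
182 268 296
186 263 297
190 260 299
194 258 301
168 278 287
170 275 291
172 273 293
174 272 294
176 270 295
178 270 295
180 269 296
```

Emit:
move_arm --moves '[{"gripper": 0,"x": 0.17,"y": -0.33,"z": 0,"roll": 0},{"gripper": 0,"x": 0,"y": 0,"z": 1,"roll": 0},{"gripper": 0,"x": 0,"y": 0,"z": 0.9,"roll": 0},{"gripper": 0,"x": 0,"y": 0,"z": 0.5,"roll": 0},{"gripper": 0,"x": 0,"y": 0,"z": 0,"roll": 0}]'

```text
time_s: 30.5
eef_pos: [0.5285, 0.1073, 0.3659]
eef_rot: [-0.0, 0.997, 0.081, -0.001]
wrist_force: [0.2, 0.5, -2.3]
opening: 0.453
```

Run:
```python
from h import *
shot("wrist");M=T();print(M.round(4));shot("wrist","w13")
im=load("w13")["img"].astype(int); sat=im.max(2)-im.min(2)
for v in range(158,206,3): 
    r=np.nonzero(sat[v,230:335]<22)[0]+230; print(v,(r.min(),r.max(),(r.min()+r.max())/2) if len(r) else 0)
print("proj spig foot/top",w2px("w13",[(.527,.107,.018),(.527,.107,.058)]).round(1),ctrl.get_obs()["wrist_force"])
```

```text
[[ 9.868e-01  1.619e-01 -6.000e-04  5.286e-01]
 [ 1.619e-01 -9.868e-01  0.000e+00  1.073e-01]
 [-6.000e-04 -1.000e-04 -1.000e+00  3.664e-01]
 [ 0.000e+00  0.000e+00  0.000e+00  1.000e+00]]
158 0
161 0
164 0
167 0
170 0
173 0
176 (np.int64(274), np.int64(284), np.float64(279.0))
179 (np.int64(269), np.int64(288), np.float64(278.5))
182 (np.int64(267), np.int64(291), np.float64(279.0))
185 (np.int64(264), np.int64(295), np.float64(279.5))
188 (np.int64(261), np.int64(297), np.float64(279.0))
191 (np.int64(260), np.int64(300), np.float64(280.0))
194 (np.int64(258), np.int64(301), np.float64(279.5))
197 (np.int64(257), np.int64(302), np.float64(279.5))
200 (np.int64(256), np.int64(302), np.float64(279.0))
203 (np.int64(256), np.int64(303), np.float64(279.5))
proj spig foot/top [[280.8 189.8]
 [280.6 201.1]] [ 0.12482393 -0.1552362  -2.15955461]
```

Emit:
move_arm --moves '[{"gripper": 0,"x": 0.06,"y": 0,"z": 0.3,"roll": 0},{"gripper": 0,"x": 0,"y": 0,"z": 0.3,"roll": 0},{"gripper": 0,"x": 0,"y": 0,"z": 0,"roll": 0}]'

```text
time_s: 30.98
eef_pos: [0.5291, 0.1074, 0.3603]
eef_rot: [-0.0, 0.997, 0.081, -0.0]
wrist_force: [0.7, 0.1, -1.6]
opening: 0.447
```

Emit:
move_arm --moves '[{"gripper": 0,"x": 0,"y": 0,"z": 0.2,"roll": 0},{"gripper": 0,"x": 0,"y": 0,"z": 0.2,"roll": 0},{"gripper": 0,"x": 0,"y": 0,"z": 0,"roll": 0}]'

```text
time_s: 31.35
eef_pos: [0.5292, 0.1074, 0.3564]
eef_rot: [-0.0, 0.997, 0.081, -0.0]
wrist_force: [-0.2, 0.2, -2.8]
opening: 0.449
```

Emit:
move_arm --moves '[{"gripper": 0,"x": 0,"y": 0,"z": 0.3,"roll": 0},{"gripper": 0,"x": 0,"y": 0,"z": 0.3,"roll": 0},{"gripper": 0,"x": 0,"y": 0,"z": 0,"roll": 0}]'

```text
time_s: 31.72
eef_pos: [0.5291, 0.1074, 0.3503]
eef_rot: [-0.0, 0.997, 0.081, -0.0]
wrist_force: [-0.2, 0.1, -1.5]
opening: 0.451
```

Emit:
move_arm --moves '[{"gripper": 0,"x": 0,"y": 0,"z": 0.4,"roll": 0},{"gripper": 0,"x": 0,"y": 0,"z": 0.4,"roll": 0},{"gripper": 0,"x": 0,"y": 0,"z": 0,"roll": 0}]'

```text
time_s: 32.1
eef_pos: [0.5291, 0.1074, 0.3421]
eef_rot: [-0.0, 0.997, 0.081, -0.0]
wrist_force: [-0.3, 0.3, -1.6]
opening: 0.446
```

Emit:
move_arm --moves '[{"gripper": 0,"x": 0,"y": 0,"z": 0.5,"roll": 0},{"gripper": 0,"x": 0,"y": 0,"z": 0.5,"roll": 0},{"gripper": 0,"x": 0,"y": 0,"z": 0.3,"roll": 0},{"gripper": 0,"x": 0,"y": 0,"z": 0.1,"roll": 0},{"gripper": 0,"x": 0,"y": 0,"z": 0,"roll": 0}]'

```text
time_s: 32.72
eef_pos: [0.5293, 0.1074, 0.3287]
eef_rot: [-0.0, 0.997, 0.081, -0.0]
wrist_force: [1.2, -0.0, -2.4]
opening: 0.448
```

Emit:
move_arm --moves '[{"gripper": 0,"x": 0,"y": 0,"z": 0.1,"roll": 0},{"gripper": 0,"x": 0,"y": 0,"z": 0.1,"roll": 0},{"gripper": 0,"x": 0,"y": 0,"z": 0,"roll": 0}]'

```text
time_s: 33.1
eef_pos: [0.5292, 0.1074, 0.3266]
eef_rot: [-0.0, 0.997, 0.081, -0.0]
wrist_force: [-0.4, -0.0, -1.9]
opening: 0.447
```

Emit:
move_arm --moves '[{"gripper": 0,"x": 0,"y": 0,"z": 0.1,"roll": 0},{"gripper": 0,"x": 0,"y": 0,"z": 0,"roll": 0}]'

```text
time_s: 33.35
eef_pos: [0.5293, 0.1074, 0.3257]
eef_rot: [-0.0, 0.997, 0.081, 0.0]
wrist_force: [-0.2, 0.2, -2.0]
opening: 0.448
```

Emit:
move_arm --moves '[{"gripper": 0,"x": 0,"y": 0,"z": 0.05,"roll": 0},{"gripper": 0,"x": 0,"y": 0,"z": 0,"roll": 0}]'

```text
time_s: 33.6
eef_pos: [0.5294, 0.1074, 0.3257]
eef_rot: [0.0, 0.997, 0.081, 0.0]
wrist_force: [-1.3, -0.6, 2.7]
opening: 0.451
```

Emit:
move_arm --moves '[{"gripper": 60,"x": 0,"y": 0,"z": 0,"roll": 0},{"gripper": 90,"x": 0,"y": 0,"z": 0,"roll": 0},{"gripper": 90,"x": 0,"y": 0,"z": 0,"roll": 0},{"gripper": 90,"x": 0,"y": 0,"z": 0,"roll": 0},{"gripper": 90,"x": 0,"y": 0,"z": -1,"roll": 0}]'

```text
time_s: 34.22
eef_pos: [0.5289, 0.1074, 0.3347]
eef_rot: [-0.0, 0.997, 0.081, -0.001]
wrist_force: [-0.1, -0.4, -0.7]
opening: 0.895
```

Emit:
move_arm --moves '[{"gripper": 90,"x": 0,"y": 0,"z": -3,"roll": 0},{"gripper": 90,"x": 0,"y": 0,"z": -4,"roll": 0},{"gripper": 90,"x": 0,"y": 0,"z": -4,"roll": 0},{"gripper": 90,"x": 0,"y": 0,"z": -2,"roll": 0},{"gripper": 90,"x": 0,"y": 0,"z": 0,"roll": 0}]'

```text
time_s: 34.85
eef_pos: [0.5296, 0.1074, 0.4678]
eef_rot: [0.0, 0.997, 0.081, 0.002]
wrist_force: [-0.7, -0.3, -0.6]
opening: 0.901
```

Run:
```python
from h import *
shot("wrist");shot("wrist","w14");shot("scene","s14");M=T();print(M.round(4),ctrl.get_obs()["wrist_force"])
def blob(fn,m,box,z,lab):
    u0,v0,u1,v1=box; mm=np.zeros(m.shape,np.uint8); mm[v0:v1,u0:u1]=m[v0:v1,u0:u1]
    n,l,st,ce=cv2.connectedComponentsWithStats(mm)
    i=1+np.argmax(st[1:,4]); print(lab,st[i],px2w(fn,[ce[i]],z).round(4))
im=load("w14")["img"].astype(int); p=w2px("w14",[(.527,.107,.198)])[0]; print(p)
u,v=p.astype(int); blob("w14",(im.max(2)<50).astype(np.uint8),(u-60,v-55,u+60,min(v+55,418)),.198,"cap")
# compare: scene cap + carton tape tops
im=load("s14")["img"].astype(int); p=w2px("s14",[(.527,.107,.198)])[0]; print(p)
u,v=p.astype(int); blob("s14",(im.max(2)<50).astype(np.uint8),(u-30,v-30,u+30,v+30),.198,"cap scene")
```

```text
[[ 9.868e-01  1.619e-01 -1.800e-03  5.289e-01]
 [ 1.619e-01 -9.868e-01  0.000e+00  1.074e-01]
 [-1.800e-03 -3.000e-04 -1.000e+00  4.640e-01]
 [ 0.000e+00  0.000e+00  0.000e+00  1.000e+00]] [-0.50551519 -1.12040804 -0.60791088]
[278.71750247 215.77719155]
cap [ 253  188   54   52 2230] [[0.5271 0.1086 0.198 ]]
[338.30273275 198.00902552]
cap scene [329 191  18  17 234] [[0.531  0.1073 0.198 ]]
```

Run:
```python
from h import *
a,b=load("s12")["img"].astype(int),load("s14")["img"].astype(int)
d=np.abs(a-b).max(2)[170:245,235:305]; print("changed px in stack region",(d>40).sum(),d.size)
ctrl.hand_in(); print(ctrl.get_obs()["time_s"])
```

```text
changed px in stack region 5 5250
the job is handed in; nothing more can be done
the job is handed in; nothing more can be done
```

I stacked the long, middle and short cartons on the bottom one, lowered the grey stake fully onto the spigot, and handed the job in at about 35 s. No verdict came back.

- **Set-downs:** each carton and the stake were lowered in steps of 1–1.5 mm until the wrist force showed contact, then let go. Contact came within 1 mm of the expected height each time.
- **Stack:** wrist pictures taken during the stacking put the carton centres within about 3 mm of each other, measured by eye. The short carton was last measured while still held, about 2 mm off the middle one, and I corrected 1 mm before release. A top picture after its release showed all four stacked neatly. The scene picture hardly changed over the stack while the stake went on.
- **Stake:** the tube went down with hardly any side force until it touched the board. After release, the wrist picture put its cap within about 2 mm of the spigot axis at full-home height; the scene picture put it about 4 mm off in x.
- **Disagreements:** the top and wrist cameras differed by 2–4 mm throughout, so I used values in between. Readings of the tube's foot and cap also differed by up to about 5 mm across the tool.
- **Not checked:** I had used my 12 picture views before the stake went on, so the final state was checked only by numbers. I made no separate final check of the tin, glue bottle and ear defenders, or of the bottom carton.

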